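# Pop open the touch-latch lid under the tape coil

## Robot

A 6-joint arm with a two-finger parallel gripper is mounted at the origin on the work surface. World frame = base frame: x ahead of the robot, y to its left, z up, the work surface at z = 0. Lengths are in m, angles in rad, forces in N, time in s.
With the tool pointing down it reaches from about 0.3 to 0.875 m from the base axis. Payload 6.4 kg.
Tool frame: the origin (TCP) lies at the very end of the fingers, on their centre line; the grasp point (between the pads) lies 19 mm behind it (r.pinch_z is the distance from the TCP to the grasp point, in m); z points along the fingers, y is the line along which they close (so a half turn about z gives the same grasp; the last joint's range is limited). The gripper opens to 85 mm and grips with 20 to 120 N. Pads are 22 mm wide; open, the fingers measure 114 mm over their backs; the gripper's body (76 mm by 85 mm) begins 54 mm behind the grasp point. The pads swing forward as they close: fully open they stand 13 mm farther back than shut.
Start: joints at [-1.369, 0.181, 1.607, -0, 1.354, -0.206], TCP at [0.228, -0.528, 0.205] pointing down, gripper open.
Joint ranges: [-2.99, 2.99], [-0.89, 2.07], [0.3, 2.58], [-1.14, 4.28], [0, 2.63], [-3.12, 3.12]. Speed limits (rad/s): [2.57, 2.57, 3.01, 3.14, 3.14, 3.14].

## Interface

Orientations are given as a unit quaternion [x, y, z, w].
In Python, from station import r gives the robot as it stands.
- The arm moves only by the tool move_arm, never from a script. Its argument "increments" is a list of rows, each a list of 7 numbers: the turn, a rotation vector about the tool's x, y, z in rad, then the shift along the tool's x, y, z in m, then the opening, from 0 (shut) to 1 (fully open). A call has 1 to 5 rows; each row shifts and turns the commanded pose from where the row before left it, along the tool's axes as they then stand; what a row does not reach is not made up. A row lasts 1/10 s, in which the tool goes at most 50 mm and 8.59 degrees, less where a joint would pass 70% of its speed; a pose out of reach is approached as far as the arm can. A call with a gripper value outside its range is refused whole. The fingers move at their own pace and stop on an object; "force" is the grip in N (left out, the last holds). Time passes only in rows, so rows that do not move let the fingers close. It gives the time, the measured TCP pose, the force, the opening and the grip force at its end, in the units of the state.
- r.get_obs(): the state, without advancing time (a new reading comes with each control period).
- r.snapshot(name): name is "scene" or "side" or "wrist"; returns the picture (384x512x3 uint8, red, green, blue); there is no depth.
- r.camera_model(name): a dict with "fx", "fy", "cx", "cy" (pixels), "cam_to_world" (4x4, takes a point from camera to world coordinates). Camera axes: x right, y down, z forward; pixel columns grow to the right and rows downward; lengths in m; the calibration is good to about 2 mm. A picture is of the moment at which its call begins: read the wrist's pose just before it. camera_model takes no time and is no camera call; for the wrist camera it gives the pose at the moment of the call.
- r.hand_in(): hands the job in; it is judged then, once.
The state is a dict: "time_s": time; "joints": joint angles; "joint_velocities": joint speeds; "joint_torque": joint torques, N m; "tool_pos": TCP position; "tcp_rot": TCP orientation; "force": force on the tool from outside, world axes, zero at the start; "ft_torque": the same for the moment, N m; "gripper_width": finger opening in m; "gripper_force": force on a finger pad.
Only numpy, scipy, OpenCV 4.12 (cv2) and the standard library are available. Lean on these libraries where they do the work, as an engineer would, in place of code of your own. Each camera call takes 0.05 s, during which the arm holds its last target. There are 200 camera calls.

## Task

A coil of clear tape lies on the push-to-open lid of the long white storage box: while that lid stays shut, slide the coil sideways with the fingertips, never lifting it, until it sits wholly on the fixed top panel beside the lid. Then press the lid's front edge down until its touch catch gives, and let go, so that the spring pops the lid up; leave it standing ajar with the coil flat on the panel. Leave the small box shut and everything else where it stands.

Things in the scene. Friction and masses are not known exactly. Their poses are not given: they have to be found in the camera images.
- long_box: The long box, fixed to the shelf: white plastic, 170 mm deep (its x), 340 mm long (its y), top 80 mm above the work surface. Origin: centre of its underside; x to its back (away from the robot), y to its left, z up. The grey push-to-open lid covers its right half (y -168 to -8 mm), a fixed white panel its left half (y -1 to 170 mm).
- panel (a point): Centre of the top face of the long box's fixed panel (170 mm along x by 171 mm along y), 80 mm above the work surface; axes as the long box's.
- long_lid (a joint): Hinge angle of the long box's lid, rad: 0 = shut and latched; negative = pressed in (stop at -0.032, about 5 mm down at the front edge); positive = opening upward, stop at 0.5. It gives way under about 4 N at the front edge; the catch lets go about 3 mm down, and once released the spring lifts the lid to 0.5 (front edge about 75 mm up) and holds it there. It does not latch again.
- long_lid_press (a point): Point to press on the top face of the long box's lid, midway along it and 15 mm behind its free front edge, which faces the robot. It moves with the lid: a grey plate 160 by 160 by 8 mm, its top 81 mm above the work surface when shut, hinged along its far (+x) edge, 78 mm behind the box's centre.
- coil_centre (a point): Centre of the coil of clear tape, half-way up: a loose ring lying flat, 90 mm across, 24 mm high, with a 60 mm open hole (brown cardboard core), 70 to 140 g. It starts on the long box's lid.
- small_lid (a joint): Hinge angle of the lid of the small box (fixed, 170 mm deep, 130 mm long), a touch latch of the same kind with a lid 160 by 126 mm. 0 = shut and latched, positive = open. It is to stay shut.
- small_box: The small box, fixed to the shelf: white plastic with a grey lid, 170 by 130 mm, top 81 mm above the work surface. Origin: centre of its underside. The two boxes may change places.
- mug: White ceramic mug, 80 mm across, 95 mm high, loose, holding highlighters up to 140 mm high. Origin: centre of its underside. To be left alone.
- clip_bench: Aluminium bulldog clip, about 50 by 40 by 18 mm, loose on the shelf board in front of the boxes. Origin: under its jaws. To be left alone.
- clip_lid: The other aluminium bulldog clip, the same, lying on the small box's lid. To be left alone.
- tape_gun: Silver tape gun, 260 mm long, 90 mm high, loose, at the right of the shelf. Origin: middle of its underside. To be left alone.
- screwdriver: Screwdriver lying on the shelf, right of the robot. Origin: under its middle. To be left alone.
Mind the look-alikes: they are no part of the job. What is shaped like the small_box but orange or red is not meant.

How it is judged:
On the way, in this order (a step that is already met when the one before it is completed fails the run):
1. the coil lies flat and wholly on the fixed panel, the lid still shut (x of coil_centre in the frame of panel between -0.045 and 0.045 m and y of coil_centre in the frame of panel between -0.046 and 0.046 m and z of coil_centre in the frame of panel between 0.006 and 0.018 m and angle between coil_centre's own z axis and vertical below 0.1 rad and value of joint long_lid below 0.02 rad), for 0.2 s.
2. the lid is pressed in at its front edge (value of joint long_lid below -0.012 rad).
3. the lid springs up ajar (value of joint long_lid above 0.35 rad), for 0.2 s.
At the end, for the whole second after the job is handed in: The long box's lid stands ajar on its spring (over 0.4 rad) and at rest; the coil lies flat and at rest, wholly on the fixed panel (centre within 45 mm of the panel's centre in x and 46 mm in y); the small box is shut; the mug, clips, tape gun and screwdriver are within 15 mm of where they were (x of coil_centre in the frame of panel between -0.045 and 0.045 m and y of coil_centre in the frame of panel between -0.046 and 0.046 m and z of coil_centre in the frame of panel between 0.006 and 0.018 m and angle between coil_centre's own z axis and vertical below 0.1 rad and value of joint long_lid above 0.4 rad and velocity of joint long_lid between -0.05 and 0.05 rad/s and value of joint small_lid between -0.012 and 0.02 rad and distance of each of mug, clip_bench, clip_lid, tape_gun, screwdriver from where it was at the start of the episode below 0.015 m and linear speed of coil below 0.01 m/s); the robot touches nothing.
It fails at once if the coil is lifted, tipped up or dropped off the box (height (world z) of coil_centre above 0.105 m or height (world z) of coil_centre below 0.08 m or angle between coil_centre's own z axis and vertical above 0.35 rad).
It fails at once if the lid springs open before the coil is on the panel (value of joint long_lid above 0.05 rad and y of coil_centre in the frame of panel below -0.055 m).
It fails at once if the small box's lid pops open (value of joint small_lid above 0.05 rad).
It fails at once if something that should be left alone is pushed out of place (distance of any of mug, clip_bench, clip_lid, tape_gun, screwdriver from where it was at the start of the episode above 0.03 m).
It also fails if it takes over 51 s, if anything falls off the work surface, if the arm or the gripper's body presses on something with over 40 N, if the wrist force passes 120 N, or if a joint passes its speed limit or range.

## Working session

There is one attempt and no reset: what is moved stays moved. The work goes in short steps, Python scripts to look and compute and a tool call to move; the robot and the scene stay as the last step left them, time stands still between calls to the robot, and variables do not carry over. Pictures are saved under pics/ and viewed, at most 10 in all, crops included, and the job is handed in when it is done.

Besides the shell and the picture viewer there is one more tool, called in YAML: its name, and indented under it one key for each argument. move_arm: Moves the arm, as the interface text tells. Its arguments: {"type":"object","properties":{"increments":{"type":"array"},"force":{"type":"number"}},"required":["increments"]}

```bash
mkdir -p pics; cat > h.py <<'E'
from station import r
import numpy as np, cv2
def snap(name,fn):
    im=r.snapshot(name); cv2.imwrite('pics/'+fn,im[:,:,::-1]); return im
def back(name,u,v,z):
    m=r.camera_model(name); T=np.array(m['cam_to_world'])
    d=T[:3,:3]@np.array([(u-m['cx'])/m['fx'],(v-m['cy'])/m['fy'],1]); o=T[:3,3]
    return o+d*(z-o[2])/d[2]
def proj(name,p):
    m=r.camera_model(name); T=np.linalg.inv(np.array(m['cam_to_world'])); c=T[:3,:3]@p+T[:3,3]
    return m['fx']*c[0]/c[2]+m['cx'],m['fy']*c[1]/c[2]+m['cy']
E
python3 - <<'E'
from h import *
a=snap('scene','s0.png');b=snap('side','d0.png')
o=r.get_obs();print(o['time_s'],o['tool_pos'],o['tcp_rot'],o['gripper_width'])
for n in('scene','side'):print(np.round(r.camera_model(n)['cam_to_world'],2).tolist())
E
```

```text
0.1 [ 0.22795195 -0.52728949  0.20434746] [ 9.79280508e-01  2.02506827e-01  6.72904801e-06 -8.19333964e-04] 0.0853568221108371
[[0.23, 0.71, -0.67, 1.17], [0.97, -0.17, 0.16, -0.3], [-0.0, -0.69, -0.73, 0.79], [0.0, 0.0, 0.0, 1.0]]
[[0.99, -0.07, 0.13, 0.41], [-0.15, -0.48, 0.86, -1.12], [0.01, -0.87, -0.49, 0.65], [0.0, 0.0, 0.0, 1.0]]
```

View pics/s0.png

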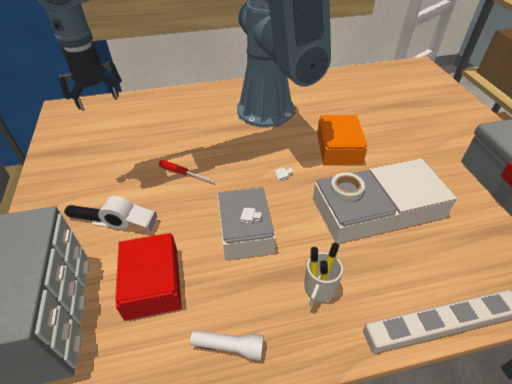

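View pics/d0.png

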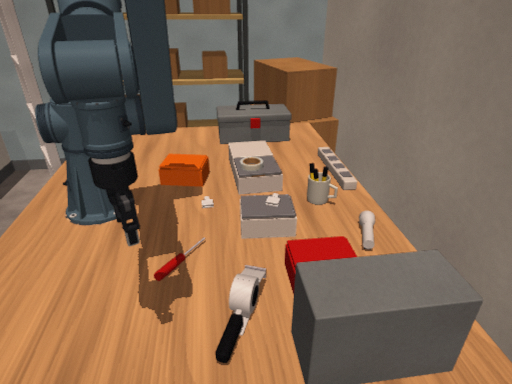

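The scene picture shows the long box with its white panel at about (410,185) and the coil on the grey lid at (348,185). The small box with its clip is at (247,220). The orange (341,140) and red (148,275) boxes are decoys. I'll enlarge the long box to confirm it and pick out its corners.

```bash
python3 - <<'E'
import cv2
a=cv2.imread('pics/s0.png')[150:245,305:460]
cv2.imwrite('pics/c0.png',cv2.resize(a,None,fx=5,fy=5,interpolation=cv2.INTER_CUBIC))
E
```

```text
(no output)
```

View pics/c0.png

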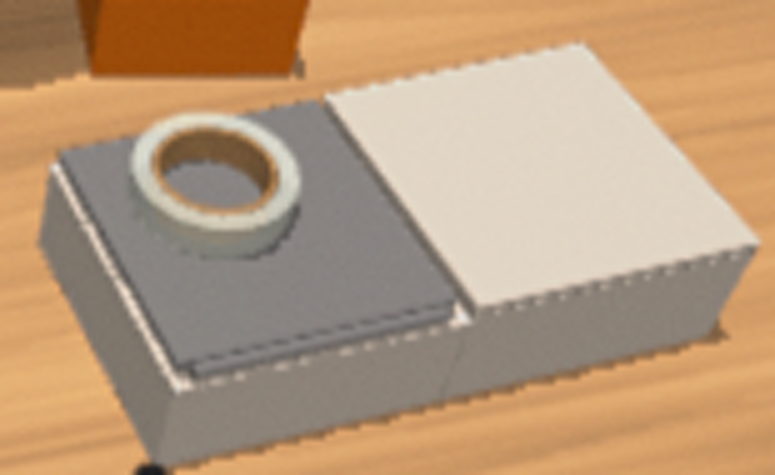

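The crop confirms it: a white-sided box with a grey lid and the coil's top centred at crop (215,169). The panel corners are at (327,95), (582,43), (758,242) and (475,308).

```bash
python3 - <<'E'
from h import *
f=lambda u,v,z:back('scene',(u+.5)/5-.5+305,(v+.5)/5-.5+150,z)
P=np.array([f(*c,.08) for c in[(327,95),(582,43),(758,242),(475,308)]])
print(P.round(4).tolist())
for a,b in((0,1),(1,2),(2,3),(3,0)):print(np.linalg.norm(P[b]-P[a])*1000)
L=np.array([f(*c,.081) for c in[(62,155),(327,100),(455,300),(180,365)]]);print(L.round(4).tolist())
c=P.mean(0);ex=(P[2]-P[1])+(P[3]-P[0]);ex/=np.linalg.norm(ex);ey=np.array([-ex[1],ex[0],0])
print('panel c',c,'yaw',np.arctan2(ex[1],ex[0]))
k=f(215,169,.105);print('coil',k,'local panel',(k-c)@ex,(k-c)@ey)
o=c-.0845*ey
print('box',o,'press',o-.088*ey+ex*(.078-.145))
print('mug',back('scene',320,290,0.05),'orange',[back('scene',u,v,.0)[:2].round(3).tolist() for u,v in((365,162),(325,162))],'clip',back('scene',284,174,0.009))
E
```

```text
[[0.4834, 0.1952, 0.08], [0.4754, 0.3635, 0.08], [0.6437, 0.3698, 0.08], [0.6519, 0.1994, 0.08]]
168.46544318954443
168.35170749101167
170.67600843242795
168.58063090132842
[[0.4967, 0.0284, 0.081], [0.4883, 0.1927, 0.081], [0.6453, 0.1912, 0.081], [0.6535, 0.0356, 0.081]]
panel c [0.56359422 0.28198982 0.08      ] yaw 0.031099497151026473
coil [0.54820477 0.09390714 0.105     ] local panel -0.0212303418466522 -0.1875132084383065
box [0.5662217  0.19753068 0.08      ] press [0.50199042 0.1074899  0.08      ]
mug [ 0.80379458 -0.06896944  0.05      ] orange [[0.373, 0.248], [0.343, 0.12]] clip [ 0.37692955 -0.02990909  0.009     ]
```

move_arm:
  increments:
    - [0, 0, 0.123, 0, 0, 0, 0]
    - [0, 0, 0.123, 0, 0, 0, 0]
    - [0, 0, 0.124, 0, 0, 0, 0]
    - [0, 0, 0, 0, 0, 0, 0]
  force: 20

```text
time_s: 0.5
tool_pos: [0.228, -0.5275, 0.2047]
tcp_rot: [1.0, 0.018, -0.0, -0.0]
force: [-0.9, 0.1, 0.5]
gripper_width: 0.0281
gripper_force: 0.0
```

move_arm:
  increments:
    - [0, 0, 0, 0.0228, -0.0407, 0, 0]
    - [0, 0, 0, 0.0228, -0.0407, 0, 0]
    - [0, 0, 0, 0.0228, -0.0407, 0, 0]
    - [0, 0, 0, 0.0228, -0.0407, 0, 0]
    - [0, 0, 0, 0.0228, -0.0407, 0, 0]

```text
time_s: 1.0
tool_pos: [0.3347, -0.3184, 0.205]
tcp_rot: [1.0, 0.02, 0.0, -0.0]
force: [0.3, -0.9, 0.2]
gripper_width: 0.0003
gripper_force: 0.0
```

move_arm:
  increments:
    - [0, 0, 0, 0.0228, -0.0407, 0, 0]
    - [0, 0, 0, 0.0228, -0.0407, 0, 0]
    - [0, 0, 0, 0.0228, -0.0407, 0, 0]
    - [0, 0, 0, 0.0228, -0.0407, 0, 0]
    - [0, 0, 0, 0.0228, -0.0407, 0, 0]

```text
time_s: 1.5
tool_pos: [0.441, -0.1107, 0.2053]
tcp_rot: [1.0, 0.021, 0.0, 0.0]
force: [0.3, -0.4, -0.1]
gripper_width: 0.0002
gripper_force: 0.0
```

move_arm:
  increments:
    - [0, 0, 0, 0.0228, -0.0407, 0, 0]
    - [0, 0, 0, 0.0228, -0.0407, 0, 0]
    - [0, 0, 0, 0.0228, -0.0407, 0, 0]
    - [0, 0, 0, 0.0228, -0.0407, 0, 0]
    - [0, 0, 0, 0, 0, 0, 0]

```text
time_s: 2.0
tool_pos: [0.5267, 0.0584, 0.205]
tcp_rot: [1.0, 0.024, 0.0, -0.001]
force: [-0.8, -0.5, -0.3]
gripper_width: 0.0
gripper_force: 0.0
```

move_arm:
  increments:
    - [0, 0, 0, 0.0228, -0.035, 0, 0]
    - [0, 0, 0, 0, 0, 0, 0]
    - [0, 0, 0, 0, 0, 0, 0]

```text
time_s: 2.3
tool_pos: [0.5465, 0.0894, 0.2046]
tcp_rot: [1.0, 0.021, -0.001, 0.0]
force: [-0.3, -0.5, -0.3]
gripper_width: 0.0001
gripper_force: 0.0
```

```bash
python3 - <<'E'
from h import *
o=r.get_obs();print(o['tool_pos'],o['tcp_rot']); a=snap('wrist','w0.png')
print(proj('wrist',np.array([.5482,.0939,.105])),np.round(r.camera_model('wrist')['cam_to_world'],3).tolist())
E
```

```text
[0.54652745 0.08944849 0.2046496 ] [ 9.99787072e-01  2.06236166e-02 -6.65693757e-04  1.83577954e-04]
(np.float64(250.59235073125737), np.float64(182.11691013018466)) [[0.039, -0.956, -0.292, 0.62], [-0.999, -0.037, -0.013, 0.092], [0.002, 0.292, -0.956, 0.373], [0.0, 0.0, 0.0, 1.0]]
```

View pics/w0.png

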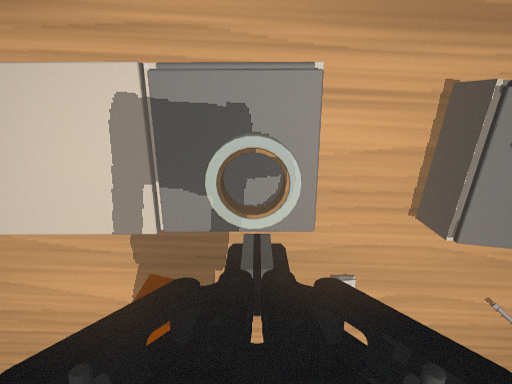

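The coil's top is centred at (253,181), within 2 px of the prediction, so I'll descend into the hole.

move_arm:
  increments:
    - [0, 0, 0, 0.003, -0.003, 0.03, 0]
    - [0, 0, 0, 0, 0, 0.03, 0]
    - [0, 0, 0, 0, 0, 0.03, 0]
    - [0, 0, 0, 0, 0, 0.015, 0]
    - [0, 0, 0, 0, 0, 0.007, 0]

```text
time_s: 2.85
tool_pos: [0.5486, 0.0916, 0.0918]
tcp_rot: [1.0, 0.019, -0.001, -0.0]
force: [-0.5, 0.2, 0.9]
gripper_width: -0.0003
gripper_force: 0.0
```

move_arm:
  increments:
    - [0, 0, 0, 0, 0, 0, 0]
    - [0, 0, 0, 0, 0, 0, 0]

```text
time_s: 3.05
tool_pos: [0.5509, 0.0922, 0.0946]
tcp_rot: [1.0, 0.019, 0.001, 0.0]
force: [-0.2, 0.2, 0.1]
gripper_width: 0.0001
gripper_force: 0.0
```

move_arm:
  increments:
    - [0, 0, 0, 0, -0.005, 0.002, 0]
    - [0, 0, 0, 0, -0.008, 0, 0]
    - [0, 0, 0, 0.0005, -0.01, 0, 0]
    - [0, 0, 0, 0.0005, -0.01, 0, 0]
    - [0, 0, 0, 0.0005, -0.01, 0, 0]

```text
time_s: 3.55
tool_pos: [0.5497, 0.1369, 0.0914]
tcp_rot: [1.0, 0.019, 0.0, -0.0]
force: [0.4, 0.8, -0.2]
gripper_width: -0.0003
gripper_force: 0.0
```

move_arm:
  increments:
    - [0, 0, 0, 0.0005, -0.01, 0, 0]
    - [0, 0, 0, 0.0005, -0.01, 0, 0]
    - [0, 0, 0, 0.0005, -0.01, 0, 0]
    - [0, 0, 0, 0.0005, -0.01, 0, 0]
    - [0, 0, 0, 0.0005, -0.01, 0, 0]

```text
time_s: 4.05
tool_pos: [0.5503, 0.1865, 0.0912]
tcp_rot: [1.0, 0.019, -0.0, -0.0]
force: [-0.4, 0.3, -0.0]
gripper_width: 0.0001
gripper_force: 0.0
```

```bash
python3 - <<'E'
from h import *
o=r.get_obs();print(o['tool_pos'],o['tcp_rot'],o['force']); a=snap('scene','s1.png')[150:245,305:460]
cv2.imwrite('pics/c1.png',cv2.resize(a[:,:,::-1],None,fx=5,fy=5,interpolation=cv2.INTER_CUBIC))
E
```

```text
[0.5503336  0.18648974 0.09116624] [ 9.99821056e-01  1.89170944e-02 -9.75852470e-06 -1.06336722e-06] [-0.44959676  0.26558014 -0.02088279]
```

View pics/c1.png

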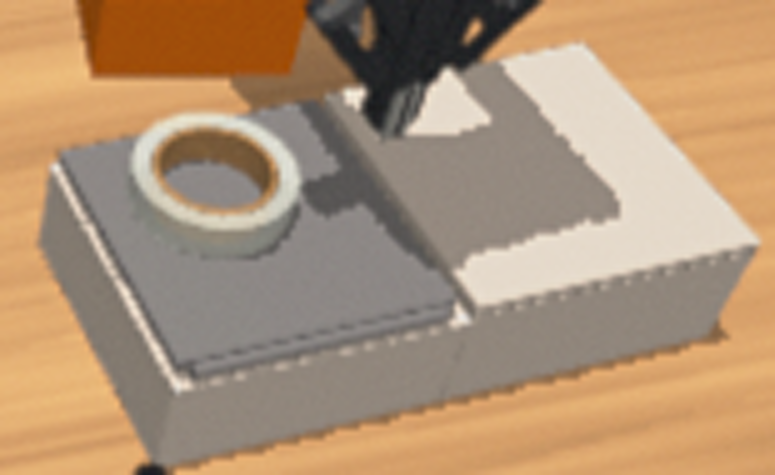

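The coil hasn't moved: it is still at crop (215,169), while the fingertips show at about (388,137). I'll check whether the tip is really where the state says it is.

```bash
python3 - <<'E'
from h import *
for z in(.08,.091,.1,.105,.11,.12,.13):
  u,v=proj('scene',np.array([.5503,.1865,z]));print(z,(u+.5-305)*5,(v+.5-150)*5)
b=snap('side','d1.png')
c=cv2.resize(b[130:200,210:300,::-1],None,fx=8,fy=8,interpolation=cv2.INTER_CUBIC);cv2.imwrite('pics/d1c.png',c)
for z in(.08,.091,.105,.12):
  u,v=proj('side',np.array([.5503,.1865,z]));print(z,(u-210)*8,(v-130)*8)
E
```

```text
0.08 365.09304924356314 177.40032065986583
0.091 369.8639357419137 163.26973076918776
0.1 373.82480321287517 151.53828549945956
0.105 376.04802518694896 144.9534635879668
0.11 378.2877186992877 138.319855658997
0.12 382.8172580159392 124.9040968687946
0.13 387.4149242549291 111.28655721450926
0.08 312.36099127049897 215.68013733645944
0.091 312.13771451255593 195.7967148568673
0.105 311.85108304087817 170.27137715566573
0.12 311.540876550401 142.6466178081448
```

View pics/d1c.png

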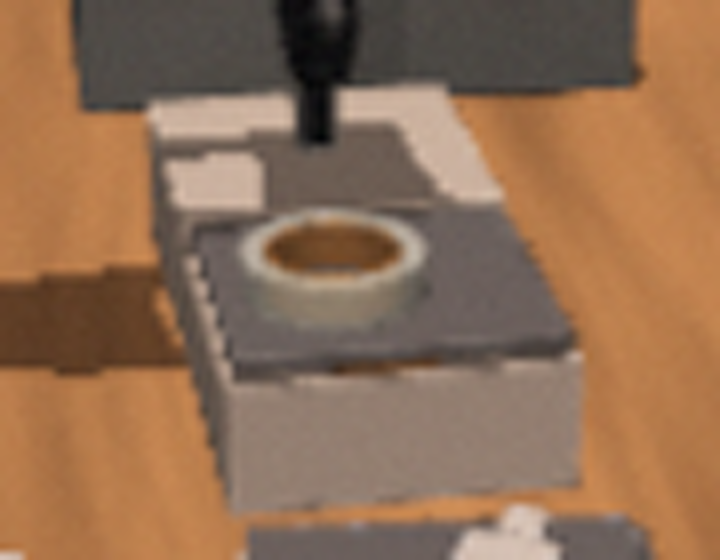

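```bash
cat >> h.py <<'E'
def tri(obs):
    A=[];B=[]
    for n,u,v in obs:
        m=r.camera_model(n);T=np.array(m['cam_to_world']);d=T[:3,:3]@np.array([(u-m['cx'])/m['fx'],(v-m['cy'])/m['fy'],1]);d/=np.linalg.norm(d)
        M=np.eye(3)-np.outer(d,d);A.append(M);B.append(M@T[:3,3])
    A=np.vstack(A);B=np.hstack(B);p=np.linalg.lstsq(A,B,rcond=None)[0];return p,np.linalg.norm(A@p-B)
E
python3 - <<'E'
from h import *
s=lambda u,v:('scene',(u+.5)/5-.5+305,(v+.5)/5-.5+150)
d=lambda u,v:('side',(u+.5)/8-.5+210,(v+.5)/8-.5+130)
print('tip',tri([s(388,137),d(317,143)]))
print('hole top',tri([s(215,169),d(334,248)]))
print('lid near-left/back corner',tri([s(180,365),d(578,335)]), tri([s(62,155),d(236,362)]),'panel far right',tri([s(582,43),d(148,105)]))
o=r.get_obs();print(o['tool_pos'],o['force'],o['joints'])
E
```

```text
tip (array([0.55360154, 0.18988949, 0.11733529]), np.float64(0.004612039157056007))
hole top (array([0.54847509, 0.09373081, 0.10509212]), np.float64(0.0002172769928685831))
lid near-left/back corner (array([0.65559945, 0.03421747, 0.08167306]), np.float64(0.0020698482532831427)) (array([0.49503537, 0.02913861, 0.0792819 ]), np.float64(6.610150769823762e-06)) panel far right (array([0.47510059, 0.36394615, 0.07860606]), np.float64(0.0011312920560896734))
[0.55023095 0.18694798 0.09117122] [-0.00599206 -0.40341285 -0.87232378] [1.23233477e-01 3.19636318e-01 1.68356290e+00 3.02836152e-04
 1.13830841e+00 1.65480530e+00]
```

The fingers' true ends are about 25 mm above the reported TCP (triangulated z ≈ 0.117 against 0.091 reported). I'll touch the fixed panel gently to measure that offset.

move_arm:
  increments:
    - [0, 0, 0, 0, -0.025, 0, 0]
    - [0, 0, 0, 0, -0.025, 0, 0]
    - [0, 0, 0, 0, 0, 0.005, 0]
    - [0, 0, 0, 0, 0, 0.003, 0]
    - [0, 0, 0, 0, 0, 0, 0]

```text
time_s: 4.65
tool_pos: [0.5479, 0.2346, 0.0823]
tcp_rot: [1.0, 0.019, -0.001, 0.0]
force: [-0.5, -0.3, 0.2]
gripper_width: -0.0
gripper_force: 0.0
```

move_arm:
  increments:
    - [0, 0, 0, 0, 0, 0.004, 0]
    - [0, 0, 0, 0, 0, 0.004, 0]
    - [0, 0, 0, 0, 0, 0, 0]

```text
time_s: 4.95
tool_pos: [0.548, 0.235, 0.0744]
tcp_rot: [1.0, 0.019, -0.001, 0.0]
force: [-0.4, -0.0, -0.4]
gripper_width: -0.0002
gripper_force: 0.0
```

move_arm:
  increments:
    - [0, 0, 0, 0, 0, 0.004, 0]
    - [0, 0, 0, 0, 0, 0, 0]

```text
time_s: 5.15
tool_pos: [0.5482, 0.2354, 0.0707]
tcp_rot: [1.0, 0.019, -0.0, 0.0]
force: [-0.2, 0.1, -0.3]
gripper_width: 0.0
gripper_force: 0.0
```

Reported z is now 0.0707, below the panel's top, with no contact force. That confirms the offset, so I'll keep probing.

move_arm:
  increments:
    - [0, 0, 0, 0, 0, 0.003, 0]
    - [0, 0, 0, 0, 0, 0.002, 0]
    - [0, 0, 0, 0, 0, 0, 0]

```text
time_s: 5.45
tool_pos: [0.5481, 0.2356, 0.0658]
tcp_rot: [1.0, 0.019, -0.0, 0.0]
force: [0.6, 0.0, -0.1]
gripper_width: 0.0001
gripper_force: 0.0
```

move_arm:
  increments:
    - [0, 0, 0, 0, 0, 0.002, 0]
    - [0, 0, 0, 0, 0, 0.001, 0]
    - [0, 0, 0, 0, 0, 0, 0]

```text
time_s: 5.75
tool_pos: [0.5483, 0.2356, 0.063]
tcp_rot: [1.0, 0.019, -0.0, 0.0]
force: [-0.4, -0.4, -0.5]
gripper_width: -0.0001
gripper_force: 0.0
```

move_arm:
  increments:
    - [0, 0, 0, 0, 0, 0.001, 0]
    - [0, 0, 0, 0, 0, 0.001, 0]
    - [0, 0, 0, 0, 0, 0, 0]

```text
time_s: 6.05
tool_pos: [0.5483, 0.2356, 0.061]
tcp_rot: [1.0, 0.019, -0.0, 0.0]
force: [0.4, 1.4, -0.4]
gripper_width: -0.0001
gripper_force: 0.0
```

move_arm:
  increments:
    - [0, 0, 0, 0, 0, 0.001, 0]
    - [0, 0, 0, 0, 0, 0, 0]

```text
time_s: 6.25
tool_pos: [0.5483, 0.2356, 0.0601]
tcp_rot: [1.0, 0.019, -0.0, 0.0]
force: [-0.2, -0.4, 0.3]
gripper_width: 0.0003
gripper_force: 0.0
```

move_arm:
  increments:
    - [0, 0, 0, 0, 0, 0.001, 0]
    - [0, 0, 0, 0, 0, 0, 0]

```text
time_s: 6.45
tool_pos: [0.5484, 0.2356, 0.0591]
tcp_rot: [1.0, 0.019, -0.0, 0.0]
force: [0.3, -0.1, 0.1]
gripper_width: 0.0
gripper_force: 0.0
```

move_arm:
  increments:
    - [0, 0, 0, 0, 0, 0.001, 0]
    - [0, 0, 0, 0, 0, 0, 0]

```text
time_s: 6.65
tool_pos: [0.5483, 0.2356, 0.058]
tcp_rot: [1.0, 0.019, -0.0, 0.0]
force: [0.3, -0.5, -0.3]
gripper_width: -0.0
gripper_force: 0.0
```

```bash
python3 - <<'E'
from h import *
o=r.get_obs();print(o['tool_pos'],o['force']); a=snap('scene','s2.png')[120:230,330:470]; b=snap('side','d2.png')[110:200,210:300]
im=np.hstack([cv2.resize(a[:,:,::-1],(560,440),interpolation=cv2.INTER_CUBIC),np.zeros((440,0,3),np.uint8)])
z=cv2.resize(b[:,:,::-1],(440,440),interpolation=cv2.INTER_CUBIC)
cv2.imwrite('pics/e2.png',cv2.resize(np.hstack([im,z]),(800,352)))
E
```

```text
[0.54831511 0.23559398 0.05801629] [ 0.27214278 -0.49469281 -0.27763046]
```

View pics/e2.png

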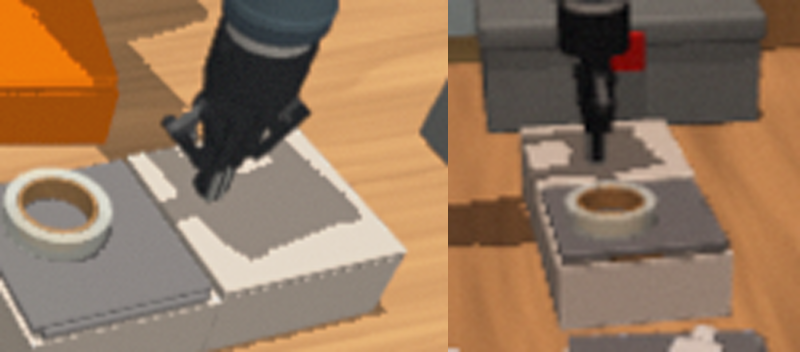

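```bash
python3 - <<'E'
from h import *
print(tri([('scene',395.4,180.8),('side',247.8,150.7)]))
for z in(.08,.085,.09,.1):print(z,proj('scene',np.array([.5483,.2356,z])),proj('side',np.array([.5483,.2356,z])))
E
```

```text
(array([0.55126998, 0.23848641, 0.08599611]), np.float64(0.0004238436023928462))
0.08 (np.float64(393.38967979012864), np.float64(181.66974953976148)) (np.float64(247.23575406086962), np.float64(152.37657624373645))
0.085 (np.float64(393.87487973771323), np.float64(180.39018413182683)) (np.float64(247.22043503961345), np.float64(151.27392023209532))
0.09 (np.float64(394.3635903983886), np.float64(179.10136029950334)) (np.float64(247.20506474485134), np.float64(150.16757357738865))
0.1 (np.float64(395.351697382556), np.float64(176.49553249063132)) (np.float64(247.17416930166186), np.float64(147.94373397330745))
```

move_arm:
  increments:
    - [0, 0, 0, 0, 0, 0.001, 0]
    - [0, 0, 0, 0, 0, 0, 0]

```text
time_s: 6.95
tool_pos: [0.5484, 0.2356, 0.0571]
tcp_rot: [1.0, 0.019, -0.0, 0.0]
force: [-0.3, 0.1, 0.0]
gripper_width: -0.0001
gripper_force: 0.0
```

move_arm:
  increments:
    - [0, 0, 0, 0, 0, 0.001, 0]
    - [0, 0, 0, 0, 0, 0, 0]

```text
time_s: 7.15
tool_pos: [0.5484, 0.2356, 0.056]
tcp_rot: [1.0, 0.019, -0.0, 0.0]
force: [-0.0, -0.2, -0.1]
gripper_width: 0.0001
gripper_force: 0.0
```

move_arm:
  increments:
    - [0, 0, 0, 0, 0, 0.001, 0]
    - [0, 0, 0, 0, 0, 0, 0]

```text
time_s: 7.35
tool_pos: [0.5483, 0.2356, 0.055]
tcp_rot: [1.0, 0.019, -0.0, 0.0]
force: [-0.0, 0.3, 0.3]
gripper_width: 0.0001
gripper_force: 0.0
```

move_arm:
  increments:
    - [0, 0, 0, 0, 0, 0.001, 0]
    - [0, 0, 0, 0, 0, 0, 0]

```text
time_s: 7.55
tool_pos: [0.5483, 0.2356, 0.054]
tcp_rot: [1.0, 0.019, -0.0, 0.0]
force: [0.1, 0.3, 0.2]
gripper_width: 0.0001
gripper_force: 0.0
```

move_arm:
  increments:
    - [0, 0, 0, 0, 0, 0.001, 0]
    - [0, 0, 0, 0, 0, 0, 0]

```text
time_s: 7.75
tool_pos: [0.5484, 0.2356, 0.054]
tcp_rot: [1.0, 0.019, -0.0, 0.0]
force: [-3.2, -1.3, 6.7]
gripper_width: 0.0001
gripper_force: 3.0
```

move_arm:
  increments:
    - [0, 0, 0, 0, 0, 0.001, 0]
    - [0, 0, 0, 0, 0, 0, 0]

```text
time_s: 7.95
tool_pos: [0.5485, 0.2356, 0.0539]
tcp_rot: [1.0, 0.019, -0.0, 0.0]
force: [-5.7, -1.8, 12.5]
gripper_width: 0.0001
gripper_force: 6.5
```

Contact came at reported z = 0.054, so the true tip is 26 mm above the reported TCP. I'll lift, go back over the coil's hole and descend to reported z ≈ 0.062, which puts the tip at 0.088.

move_arm:
  increments:
    - [0, 0, 0, 0, 0, -0.03, 0]
    - [0, 0, 0, 0, 0, -0.03, 0]
    - [0, 0, 0, -0.0025, 0.045, 0, 0]
    - [0, 0, 0, -0.0025, 0.045, 0, 0]
    - [0, 0, 0, -0.0025, 0.045, 0, 0]

```text
time_s: 8.45
tool_pos: [0.546, 0.0994, 0.1127]
tcp_rot: [1.0, 0.02, 0.001, 0.0]
force: [0.6, -0.0, -0.4]
gripper_width: 0.0002
gripper_force: 0.0
```

move_arm:
  increments:
    - [0, 0, 0, 0, 0.008, 0, 0]
    - [0, 0, 0, 0, 0, 0, 0]
    - [0, 0, 0, 0, 0, 0, 0]

```text
time_s: 8.75
tool_pos: [0.5464, 0.0931, 0.1122]
tcp_rot: [1.0, 0.019, 0.0, -0.0]
force: [-0.2, 0.5, -0.3]
gripper_width: 0.0001
gripper_force: 0.0
```

move_arm:
  increments:
    - [0, 0, 0, 0, 0.001, 0.015, 0]
    - [0, 0, 0, 0, 0, 0.015, 0]
    - [0, 0, 0, 0, 0, 0.012, 0]
    - [0, 0, 0, 0, 0, 0.008, 0]
    - [0, 0, 0, 0, 0, 0, 0]

```text
time_s: 9.25
tool_pos: [0.5448, 0.0918, 0.06]
tcp_rot: [1.0, 0.019, -0.002, -0.0]
force: [-0.0, 0.2, 0.3]
gripper_width: 0.0005
gripper_force: 0.0
```

move_arm:
  increments:
    - [0, 0, 0, 0, -0.005, 0, 0]
    - [0, 0, 0, 0, -0.008, 0, 0]
    - [0, 0, 0, 0.0005, -0.01, 0, 0]
    - [0, 0, 0, 0.0005, -0.01, 0, 0]
    - [0, 0, 0, 0.0005, -0.01, 0, 0]

```text
time_s: 9.75
tool_pos: [0.5465, 0.1355, 0.0626]
tcp_rot: [1.0, 0.019, 0.0, 0.0]
force: [-0.8, -1.4, 0.9]
gripper_width: -0.0001
gripper_force: 0.3
```

```bash
python3 - <<'E'
from h import *
o=r.get_obs();print(o['tool_pos'],o['force']); a=snap('scene','s3.png')[150:245,305:460]
cv2.imwrite('pics/c3.png',cv2.resize(a[:,:,::-1],None,fx=5,fy=5,interpolation=cv2.INTER_CUBIC))
E
```

```text
[0.5465189  0.13554678 0.06263909] [-0.78253445 -1.38151955  0.87328999]
```

View pics/c3.png

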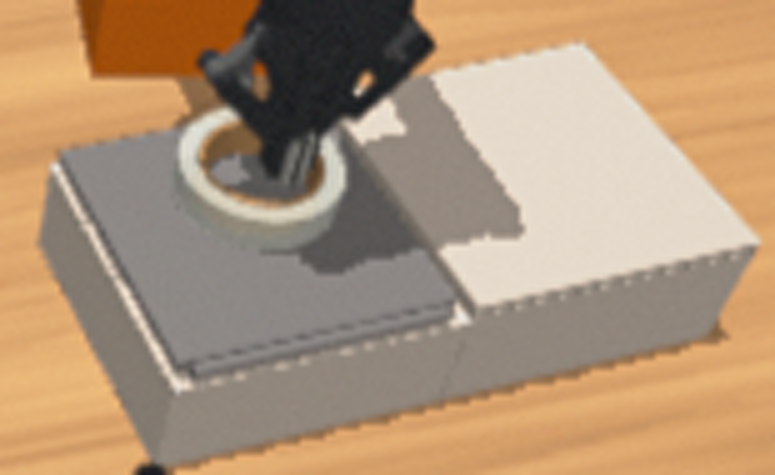

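The coil is now caged and sliding, with its centre at about crop (262,163), and the lid is still shut. I have roughly 155 mm left to go.

move_arm:
  increments:
    - [0, 0, 0, 0.001, -0.011, 0, 0]
    - [0, 0, 0, 0.001, -0.011, 0, 0]
    - [0, 0, 0, 0.001, -0.011, 0, 0]
    - [0, 0, 0, 0.001, -0.011, 0, 0]
    - [0, 0, 0, 0.001, -0.011, 0, 0]

```text
time_s: 10.3
tool_pos: [0.5492, 0.1906, 0.0622]
tcp_rot: [1.0, 0.019, -0.0, -0.0]
force: [-0.7, -0.2, 0.1]
gripper_width: -0.0001
gripper_force: 0.2
```

move_arm:
  increments:
    - [0, 0, 0, 0.001, -0.011, 0, 0]
    - [0, 0, 0, 0.001, -0.011, 0, 0]
    - [0, 0, 0, 0.001, -0.011, 0, 0]
    - [0, 0, 0, 0.001, -0.011, 0, 0]
    - [0, 0, 0, 0.001, -0.011, 0, 0]

```text
time_s: 10.8
tool_pos: [0.5521, 0.2457, 0.0621]
tcp_rot: [1.0, 0.019, -0.0, -0.0]
force: [0.9, -0.6, -0.3]
gripper_width: 0.0
gripper_force: 0.1
```

move_arm:
  increments:
    - [0, 0, 0, 0.001, -0.011, 0, 0]
    - [0, 0, 0, 0.001, -0.011, 0, 0]
    - [0, 0, 0, 0.001, -0.011, 0, 0]
    - [0, 0, 0, 0.001, -0.011, 0, 0]
    - [0, 0, 0, 0, 0, 0, 0]

```text
time_s: 11.3
tool_pos: [0.5544, 0.2904, 0.0623]
tcp_rot: [1.0, 0.02, 0.0, -0.0]
force: [0.3, 0.3, 0.0]
gripper_width: 0.0
gripper_force: 0.0
```

move_arm:
  increments:
    - [0, 0, 0, 0, 0.006, 0, 0]
    - [0, 0, 0, 0, 0.006, 0, 0]
    - [0, 0, 0, 0, 0, -0.03, 0]
    - [0, 0, 0, 0, 0, -0.04, 0]
    - [0, 0, 0, 0, 0, -0.03, 0]

```text
time_s: 11.8
tool_pos: [0.5555, 0.2757, 0.1643]
tcp_rot: [1.0, 0.018, 0.001, -0.0]
force: [0.4, -0.6, -0.2]
gripper_width: -0.0001
gripper_force: 0.0
```

```bash
python3 - <<'E'
from h import *
o=r.get_obs();print(o['tool_pos'],o['force']); a=snap('scene','s4.png')[150:245,305:460]
cv2.imwrite('pics/c4.png',cv2.resize(a[:,:,::-1],None,fx=5,fy=5,interpolation=cv2.INTER_CUBIC))
E
```

```text
[0.55550188 0.27570554 0.16427557] [ 0.41941614 -0.57457552 -0.15667855]
```

View pics/c4.png

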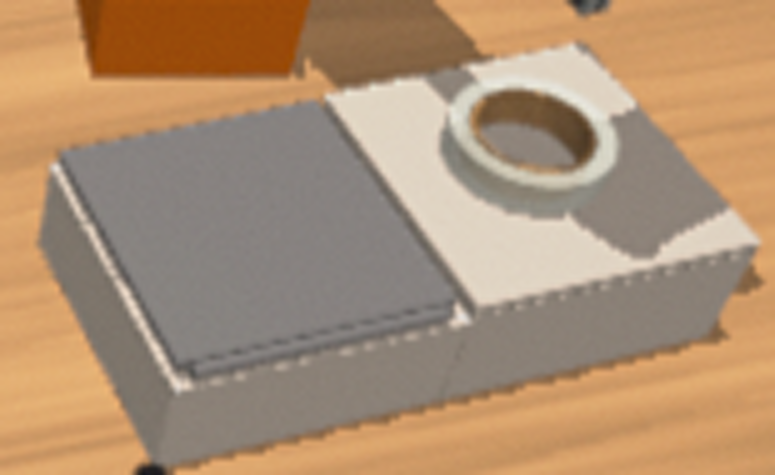

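The coil lies flat on the panel with its top centred at about crop (532,137), and the lid is shut. I'll check the margins and work out the press move.

```bash
python3 - <<'E'
from h import *
f=lambda u,v,z:back('scene',(u+.5)/5-.5+305,(v+.5)/5-.5+150,z)
c=np.array([.5636,.2820,.08]);t=.037;ex=np.array([np.cos(t),np.sin(t),0]);ey=np.array([-ex[1],ex[0],0])
k=f(531,137,.104);print('coil local',(k-c)@ex,(k-c)@ey)
p=np.array([.502,.1075,0])-np.array([.002,.002,0]);o=r.get_obs();d=p-o['tool_pos'];print(o['tool_pos'],'tool dx,dy',d@ex,-(d@ey))
E
```

```text
coil local -0.0006270396865265683 -0.009217837500954349
[0.55844756 0.27668565 0.17019077] tool dx,dy -0.06473998023845388 0.16890642103823178
```

move_arm:
  increments:
    - [0, 0, 0, -0.016, 0.0422, 0, 0]
    - [0, 0, 0, -0.016, 0.0422, 0, 0]
    - [0, 0, 0, -0.016, 0.0422, 0, 0]
    - [0, 0, 0, -0.016, 0.0422, 0, 0]
    - [0, 0, 0, 0, 0, 0, 0]

```text
time_s: 12.35
tool_pos: [0.4957, 0.1009, 0.1618]
tcp_rot: [1.0, 0.016, -0.001, 0.001]
force: [0.3, 0.9, -2.0]
gripper_width: 0.0001
gripper_force: 0.0
```

move_arm:
  increments:
    - [0, 0, 0, 0, 0, 0.035, 0]
    - [0, 0, 0, 0, 0, 0.035, 0]
    - [0, 0, 0, 0, 0, 0.02, 0]
    - [0, 0, 0, 0, 0, 0.01, 0]
    - [0, 0, 0, 0, 0, 0, 0]

```text
time_s: 12.85
tool_pos: [0.4963, 0.1056, 0.061]
tcp_rot: [1.0, 0.019, -0.001, -0.0]
force: [-0.4, 0.4, -0.4]
gripper_width: 0.0001
gripper_force: 0.0
```

move_arm:
  increments:
    - [0, 0, 0, 0, 0, 0, 0]

```text
time_s: 12.95
tool_pos: [0.4981, 0.1057, 0.063]
tcp_rot: [1.0, 0.019, 0.001, 0.0]
force: [0.5, 0.7, -0.6]
gripper_width: 0.0001
gripper_force: 0.0
```

move_arm:
  increments:
    - [0, 0, 0, 0.003, 0, 0.004, 0]
    - [0, 0, 0, 0, 0, 0.004, 0]
    - [0, 0, 0, 0, 0, 0.002, 0]
    - [0, 0, 0, 0, 0, 0.0015, 0]
    - [0, 0, 0, 0, 0, 0, 0]

```text
time_s: 13.45
tool_pos: [0.5013, 0.1059, 0.0513]
tcp_rot: [1.0, 0.019, 0.001, 0.0]
force: [2.0, -0.2, 4.3]
gripper_width: -0.0
gripper_force: 1.8
```

move_arm:
  increments:
    - [0, 0, 0, 0, 0, 0.001, 0]
    - [0, 0, 0, 0, 0, 0, 0]

```text
time_s: 13.65
tool_pos: [0.5012, 0.1059, 0.0503]
tcp_rot: [1.0, 0.019, 0.001, 0.0]
force: [2.1, -0.6, 4.4]
gripper_width: -0.0002
gripper_force: 2.5
```

move_arm:
  increments:
    - [0, 0, 0, -0.005, 0, -0.03, 0]
    - [0, 0, 0, -0.015, 0, -0.045, 0]
    - [0, 0, 0, -0.015, 0, -0.045, 0]
    - [0, 0, 0, -0.02, 0, -0.04, 0]
    - [0, 0, 0, -0.02, 0, -0.03, 0]

```text
time_s: 14.15
tool_pos: [0.4241, 0.1031, 0.2414]
tcp_rot: [1.0, 0.019, -0.0, -0.0]
force: [-0.8, -0.9, -0.7]
gripper_width: -0.0001
gripper_force: 0.0
```

move_arm:
  increments:
    - [0, 0, 0, -0.02, 0, 0, 0]
    - [0, 0, 0, 0, 0, 0, 0]
    - [0, 0, 0, 0, 0, 0, 0]
    - [0, 0, 0, 0, 0, 0, 0]
    - [0, 0, 0, 0, 0, 0, 0]

```text
time_s: 14.65
tool_pos: [0.4054, 0.1022, 0.2387]
tcp_rot: [1.0, 0.019, -0.001, -0.0]
force: [1.2, 0.1, 0.4]
gripper_width: -0.0001
gripper_force: 0.0
```

```bash
python3 - <<'E'
from h import *
o=r.get_obs();print(o['tool_pos'],o['force']); snap('scene','s5.png')
E
```

```text
[0.4053721  0.10224581 0.23870474] [1.16490334 0.07798756 0.38485464]
```

View pics/s5.png

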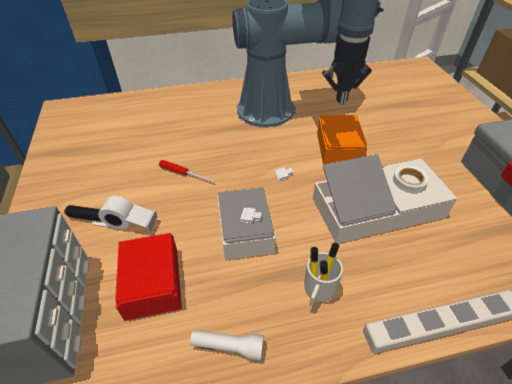

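The lid stands ajar at about (360,190), the coil is flat on the panel at (410,178), everything else is where it was, and the gripper is clear.

```bash
python3 -c "
from station import r
print(r.hand_in())"
```

```text
the job is handed in; nothing more can be done
None
```

I slid the coil flat onto the fixed panel, about 9 mm from its centre, then popped the lid, which stands ajar; nothing else looked disturbed in the last picture, and the job is handed in (no verdict was returned).

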